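# Wind the clock drive and hold its housing shut

### The arm

A 6-joint arm with a two-finger parallel gripper is mounted at the origin on a cart in front of the work surface, level with it; the furniture and walls round the work are solid. World frame = base frame: x ahead of the robot, y to its left, z up, the work surface at z = 0. Lengths are in m, angles in degrees, forces in N, time in s.
With the tool pointing down it reaches from about 0.375 to 0.75 m from the base axis. Payload 9 kg.
Tool frame: the origin (TCP) lies at the centre of the arm's flange, where the gripper is bolted on; the fingertips stand 173 mm ahead of it and the grasp point (between the pads) lies 155 mm ahead of it; z points along the fingers, y is the line along which they close (so a half turn about z gives the same grasp; the last joint's range is limited). The gripper opens to 85 mm and grips with 20 to 120 N. Pads are 22 mm wide; open, the fingers measure 114 mm over their backs; the gripper's body (76 mm by 85 mm) begins 54 mm behind the grasp point. The pads swing forward as they close: fully open they stand 13 mm farther back than shut.
Start: joints at [-87.187, 5.964, 5.575, 89.605, 0, 77.527], TCP at [0.158, -0.579, 0.405] pointing down, gripper open.
Joint ranges: [-171.21, 171.21], [-48.23, 106.86], [-62.78, 66.21], [-105.2, 120.99], [-86.42, 89.51], [-180, 180]. Speed limits (degrees/s): [127.2, 127.2, 147.25, 180, 180, 180].

### API

Orientations are given as a 3x3 rotation matrix whose columns are the frame's x, y, z axes.
In Python, from cell import ctrl gives the robot as it stands.
- The arm moves only by the shell command python3 -m handwheel 'ROWS' [FORCE]. ROWS is JSON, a list that holds one entry, the list of rows, each a list of 7 numbers: the turn, a rotation vector about the tool's x, y, z in degrees, then the shift along the tool's x, y, z in m, then the opening, from -1 (shut) to 1 (fully open). A call has 1 to 5 rows; each row shifts and turns the commanded pose from where the row before left it, along the tool's axes as they then stand; what a row does not reach is not made up. A row lasts 1/8 s, in which the tool goes at most 62.5 mm and 10.7 degrees, less where a joint would pass 70% of its speed; a pose out of reach is approached as far as the arm can. A call is refused whole if a number of a shift passes 0.0625 or a number of a turn 10.7, either way. A call with a gripper value outside its range is refused whole. The fingers move at their own pace and stop on an object; FORCE is the grip in N (left out, the last holds). Time passes only in rows, so rows that do not move let the fingers close. It gives the time, the measured TCP pose, the force, the opening and the grip force at its end, in the units of the state.
- ctrl.state(): the state, without advancing time (a new reading comes with each control period).
- ctrl.camera(name): name is "scene" or "top"; returns (picture, depth): 384x512x3 uint8, red, green, blue; 384x512 float32, m along the optical axis (not along the pixel's ray), 0 where there is no reading.
- ctrl.get_calibration(name): a dict with "fx", "fy", "cx", "cy" (pixels), "R" (3x3) and "t" (3): a world point X has camera coordinates R X + t. Camera axes: x right, y down, z forward; pixel columns grow to the right and rows downward; lengths in m; the calibration is good to about 2 mm. A picture is of the moment at which its call begins. get_calibration takes no time and is no camera call.
- ctrl.finish_job(): hands the job in; it is judged then, once.
The state is a dict: "clock": time; "joint_pos": joint angles; "qvel": joint speeds; "effort": joint torques, N m; "tcp_pos": TCP position; "tool_rot": TCP orientation; "ft_force": force on the tool from outside, world axes, zero at the start; "wrist_torque": the same for the moment, N m; "gripper_width": finger opening in m; "finger_force": force on a finger pad.
Only numpy, scipy, OpenCV 4.12 (cv2) and the standard library are available. Lean on these libraries where they do the work, as an engineer would, in place of code of your own. Each camera call takes 0.05 s, during which the arm holds its last target. There are 200 camera calls.

### The job

Close up the air sampler's spring-wound clock drive: first turn the brass key clockwise, a part turn at a time, until it is fully wound and will go no further. Then put the green cover on the open lower half, both dowels through their holes, and press it down against the springy gasket until the two metal halves meet; finish while still holding it pressed shut, so that a colleague can put the screws in. Leave the other things on the bench where they are.

Things in the scene. Friction and masses are not known exactly. Their poses are not given: they have to be found in the camera images.
- lower_half: lower half of the clock drive, open at the top, fixed on a black rubber mat (150 x 215, 3 thick). Housing 90 along its x, 150 along its y; bare metal rim face 36 above the bench. Origin on the bench under its centre, z up. The brass key stands on the z axis (top at 70); only the key, the gasket and two dowels stand above the rim. At key angle 0 the key's x is this x.
- dowel_a (a point): foot of dowel A on the rim face, at (0, 62, 36) mm in the lower half. Both dowels are upright steel pins, 8 in diameter, 20 tall above the rim, the top 7 tapering to a nose of 4.
- dowel_b (a point): foot of dowel B on the rim face, at (-22, -62, 36) mm in the lower half; the dowels are not symmetric, so the cover goes on one way round only.
- winding_key (a joint): angle of the winding key, rad: 0 run down, 4.2 fully wound (a stop). Grows as the key turns clockwise seen from above. Stays where it is let go (friction 0.08 N m; the mainspring adds 0.01 N m a radian); it turns back if the fingers turn it back.
- key_grip (a point): middle of the brass key's blade, on its turning axis, 62 above the bench, moving with the key: x along the blade (34 wide), y across it (8 thick: grip here), z up. The blade runs from 43 to 70 above the bench; the gasket's top is at 40, so keep fingertips above 42.
- gasket (a joint): compression of the black rubber gasket that runs round the opening (74 x 106 outside), m: 0 free, standing 4 mm above the rim; 0.004 flush with the rim, the metal halves then meeting. It takes 3 N to start and 13 N to flush; the cover's own weight does not close it.
- cover: green upper half, 240 g, flange down on the bench: flange 90 (x) x 150 (y) x 10 thick, on it a centred hollow dome 50 (x) x 84 (y), top 42 above the underside (sight glass 4 higher). Grip the dome across its x, fingertips just above the flange. Origin: centre of the underside, z up. On the lower half the axes of both agree; origin then 40 above the bench on the free gasket, 36 pressed shut.
- hole_a (a point): centre of the through hole for dowel A at the underside of the cover, (0, 62, 0) mm in the cover; both holes are 10.5 wide.
- hole_b (a point): centre of the through hole for dowel B at the underside of the cover, (-22, -62, 0) mm in the cover.
- screw_dish: shallow steel dish, 70 across x 13 high, with four small screws in it; origin under its centre (leave alone)
- screwdriver: red-handled screwdriver, 190 long, lying on the bench; origin on the bench under it (leave alone)
- lab_timer: white lab timer, 62 x 68 x 20; origin under its centre (leave alone)
- blue_cap_bottle: clear bottle with blue cap, 69 across x 144 high; origin under its centre (leave alone)
- petri_dish: closed petri dish, 62 across x 16 high; origin under its centre (leave alone)

How it is judged:
By the outcome, as a careful person would: the job done as asked, in the order asked, and still so for the second after the job is handed in, while the arm keeps its last pose, push and grip.
It also fails if it takes over 69 s, if anything falls off the work surface, if the arm or the gripper's body presses on something with over 40 N, if the wrist force passes 120 N, or if a joint passes its speed limit or range.

## Working session

There is one attempt and no reset: what is moved stays moved. The work goes in short steps, Python scripts to look and compute and a shell command to move; the robot and the scene stay as the last step left them, time stands still between calls to the robot, and variables do not carry over. Pictures are saved under pics/ and viewed, at most 10 in all, crops included, and the job is handed in when it is done.

```bash
ls; mkdir -p pics; python3 - <<'E'
from cell import ctrl
import cv2,numpy as np
for n in("scene","top"):
    p,d=ctrl.camera(n);np.savez(f"pics/{n}.npz",p=p,d=d);cv2.imwrite(f"pics/{n}0.png",cv2.resize(p[:,:,::-1],(800,600)))
    c=ctrl.get_calibration(n);print(n,{k:np.round(v,4).tolist() for k,v in c.items()})
s=ctrl.state();print(s)
E
```

```text
pics
scene {'fx': 428.0923, 'fy': 428.0923, 'cx': 258.9907, 'cy': 183.9916, 'R': [[-0.9006, -0.4338, 0.0258], [-0.2447, 0.4572, -0.855], [0.3592, -0.7763, -0.518]], 't': [0.491, 0.1878, 1.2087]}
top {'fx': 486.9348, 'fy': 486.9348, 'cx': 262.1395, 'cy': 189.8104, 'R': [[0.0595, -0.9982, 0.0022], [-0.9762, -0.0586, -0.2088], [0.2086, 0.0103, -0.9779]], 't': [-0.02, 0.5469, 1.7622]}
{'clock': 0.1, 'joint_pos': array([-8.71870650e+01,  5.99413613e+00,  5.53140511e+00,  8.96040862e+01,
        6.19949873e-04,  7.75262573e+01]), 'qvel': array([ 0.03452105, -0.1080284 ,  0.11610715, -0.03538487, -0.04162558,
       -0.05941804]), 'effort': array([ 5.96439684e-03, -5.58202171e+01,  5.04724896e+01,  1.27545639e-02,
       -3.06137417e-04, -7.16645474e-06]), 'tcp_pos': array([ 0.15819048, -0.57867183,  0.40400975]), 'tool_rot': array([[ 9.64618755e-01,  2.63648734e-01, -4.64234491e-05],
       [ 2.63648607e-01, -9.64618087e-01,  1.16530575e-03],
       [ 2.62450487e-04, -1.13631526e-03, -9.99999320e-01]]), 'ft_force': array([-0.09812204,  0.3031247 ,  0.36428018]), 'wrist_torque': array([ 0.0024218 , -0.00303475,  0.04003454]), 'finger_force': 0.0, 'gripper_width': 0.08544110604437946}
```

View pics/scene0.png

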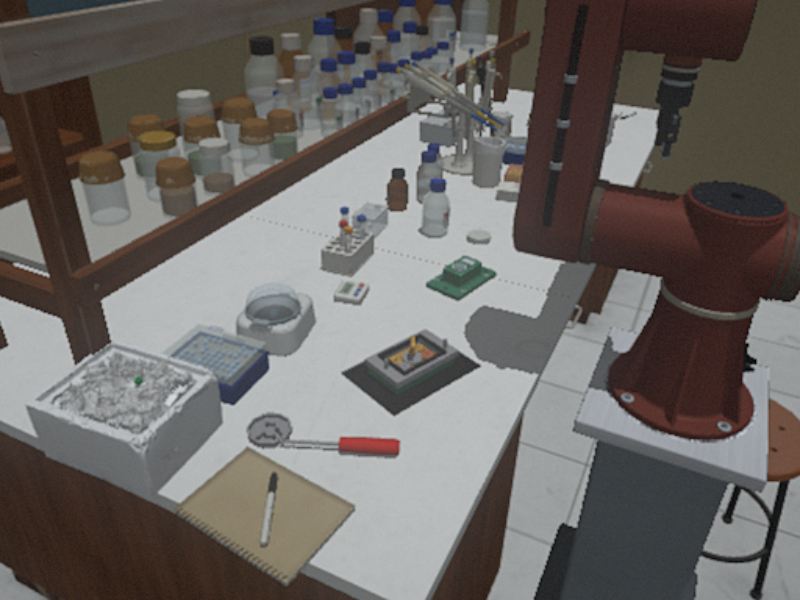

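View pics/top0.png

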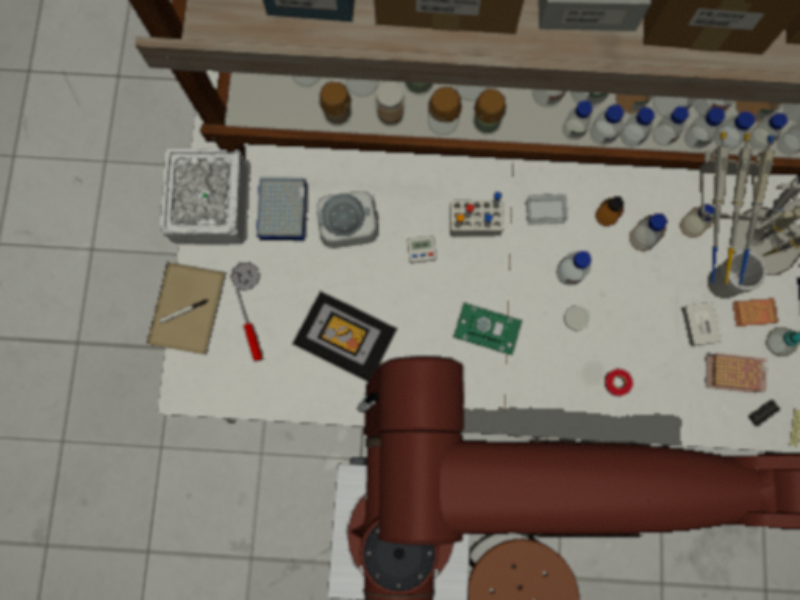

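The top view shows the lower half at about (345,333) with the cover at (488,328). In the scene view they are at (412,357) and (462,275). Next I'll measure with depth and view enlarged crops.

```bash
cat > h.py <<'E'
import numpy as np,cv2
from cell import ctrl
def cloud(n,d):
    c=ctrl.get_calibration(n);v,u=np.mgrid[:384,:512]
    X=np.stack([(u-c["cx"])/c["fx"]*d,(v-c["cy"])/c["fy"]*d,d],-1)
    return (X-c["t"])@c["R"]
def proj(n,P):
    c=ctrl.get_calibration(n);q=np.atleast_2d(P)@c["R"].T+c["t"]
    return np.c_[q[:,0]/q[:,2]*c["fx"]+c["cx"],q[:,1]/q[:,2]*c["fy"]+c["cy"]]
def snap(n):
    p,d=ctrl.camera(n);return p,d,cloud(n,d)
E
python3 - <<'E'
from h import *
tiles=[]
for n,bs in(("scene",((215,205,95,60),(268,160,54,34))),("top",((185,185,72,60),(285,188,54,44)))):
    z=np.load(f"pics/{n}.npz");p,d=z["p"],z["d"];W=cloud(n,d);z_=W[...,2]
    hsv=cv2.cvtColor(p,cv2.COLOR_RGB2HSV)
    inb=(W[...,0]>.2)&(W[...,0]<.8)&(abs(W[...,1])<.5)
    g=inb&(hsv[...,0]>60)&(hsv[...,0]<95)&(hsv[...,1]>90)&(z_<.1)
    g=cv2.morphologyEx(g.astype(np.uint8),cv2.MORPH_OPEN,np.ones((3,3)))>0
    print(n,"green",g.sum(),"z pct",np.round(np.percentile(z_[g],[5,25,50,75,95]),4))
    for lo,hi in((.004,.018),(.03,.06)):
        m=g&(z_>lo)&(z_<hi)
        if m.sum()>10:
            P=W[m][:,:2]*1000;print("  cover",lo,m.sum(),P.mean(0).round(1),cv2.minAreaRect(P.astype(np.float32)))
    b=bs[0];sub=np.zeros_like(g);sub[b[1]:b[1]+b[3],b[0]:b[0]+b[2]]=1
    for lo,hi in((.026,.046),(.050,.09)):
        m=sub&(z_>lo)&(z_<hi)&~g
        if m.sum()>3:
            P=W[m][:,:2]*1000;print("  lower",lo,m.sum(),P.mean(0).round(1),np.round(np.median(z_[m]),4),cv2.minAreaRect(P.astype(np.float32)))
            if lo>.04:print(np.c_[W[m]*1000].round(0).tolist()[:40])
    mat=inb&sub&(hsv[...,2]<70)&(z_<.012);P=W[mat][:,:2]*1000
    print("  mat",mat.sum(),cv2.minAreaRect(P.astype(np.float32)))
    for b in bs: tiles.append(cv2.resize(p[b[1]:b[1]+b[3],b[0]:b[0]+b[2],::-1],(400,300),interpolation=cv2.INTER_CUBIC))
cv2.imwrite("pics/crops.png",np.vstack([np.hstack(tiles[:2]),np.hstack(tiles[2:])]))
E
```

```text
Traceback (most recent call last):
IndexError: index -1 is out of bounds for axis 0 with size 0
```

```bash
python3 - <<'E'
from h import *
for n,qs in(("scene",((296,178),(264,228),(230,262))),("top",((305,215),(220,212),(240,200),(213,250)))):
    z=np.load(f"pics/{n}.npz");W=cloud(n,z["d"]);hsv=cv2.cvtColor(z["p"],cv2.COLOR_RGB2HSV)
    for u,v in qs:print(n,u,v,W[v,u].round(3),z["d"][v,u],hsv[v,u],z["p"][v,u])
E
```

```text
scene 296 178 [ 0.476 -0.15   0.027] 1.4820935 [77 45 80] [66 80 74]
scene 264 228 [0.449 0.168 0.034] 1.2221372 [116  18  99] [92 93 99]
scene 230 262 [0.484 0.306 0.001] 1.1439396 [ 90   4 186] [183 186 186]
top 305 215 [ 0.468 -0.155  0.017] 1.8418244 [ 73 142  81] [36 81 56]
top 220 212 [0.453 0.163 0.066] 1.7939303 [ 20 197 136] [136 102  31]
top 240 200 [0.514 0.096 0.003] 1.867787 [ 30  14 176] [176 176 166]
top 213 250 [0.317 0.184 0.003] 1.8269633 [ 25  17 178] [178 176 166]
```

```bash
cat > m.py <<'E'
from h import *
tiles=[]
for n,bs in(("scene",((215,205,95,60),(268,160,54,34))),("top",((185,185,72,60),(285,188,54,44)))):
    z=np.load(f"pics/{n}.npz");p,d=z["p"],z["d"];W=cloud(n,d);z_=W[...,2]
    hsv=cv2.cvtColor(p,cv2.COLOR_RGB2HSV)
    def box(b):
        s=np.zeros(d.shape,bool);s[b[1]:b[1]+b[3],b[0]:b[0]+b[2]]=1;return s
    g=box(bs[1])&(hsv[...,0]>60)&(hsv[...,0]<95)&(hsv[...,1]>60)
    print(n,"green",g.sum(),"z",np.round(np.percentile(z_[g],[5,25,50,75,95]),4))
    for lo,hi in((-.01,.02),(.03,.06)):
        m=g&(z_>lo)&(z_<hi)
        if m.sum()>10:
            P=W[m][:,:2]*1000;print("  cover",lo,m.sum(),P.mean(0).round(1),np.median(z_[m]),cv2.minAreaRect(P.astype(np.float32)))
    sub=box(bs[0])
    for lo,hi in((.026,.046),(.050,.09)):
        m=sub&(z_>lo)&(z_<hi)
        if m.sum()>3:
            P=W[m][:,:2]*1000;print("  lower",lo,m.sum(),P.mean(0).round(1),np.round(np.median(z_[m]),4),cv2.minAreaRect(P.astype(np.float32)))
            if lo>.04:print(W[m][:40].__mul__(1000).round(0).tolist())
    mat=sub&(hsv[...,2]<70)&(z_<.012);P=W[mat][:,:2]*1000
    print("  mat",mat.sum(),cv2.minAreaRect(P.astype(np.float32)))
    for b in bs: tiles.append(cv2.resize(p[b[1]:b[1]+b[3],b[0]:b[0]+b[2],::-1],(400,300),interpolation=cv2.INTER_CUBIC))
cv2.imwrite("pics/crops.png",np.vstack([np.hstack(tiles[:2]),np.hstack(tiles[2:])]))
E
python3 m.py
```

```text
scene green 358 z [0.006  0.0107 0.0123 0.0222 0.045 ]
  cover -0.01 267 [ 479.6 -153.5] 0.011457868284084545 ((491.6976318359375, -175.80612182617188), (152.82559204101562, 89.96870422363281), 76.28817749023438)
  cover 0.03 87 [ 486.  -170.4] 0.04315299870152773 ((488.8233947753906, -179.22991943359375), (83.00209045410156, 49.74515914916992), 77.14934539794922)
  lower 0.026 1115 [451.6 173.6] 0.0364 ((454.2734680175781, 165.41925048828125), (154.4094696044922, 95.80320739746094), 67.02832794189453)
  lower 0.05 47 [449.9 172.8] 0.066 ((451.36865234375, 166.4628448486328), (133.25746154785156, 28.77031707763672), 57.40375518798828)
[[462.0, 157.0, 71.0], [460.0, 155.0, 71.0], [458.0, 151.0, 69.0], [460.0, 160.0, 71.0], [458.0, 159.0, 71.0], [455.0, 159.0, 72.0], [459.0, 163.0, 69.0], [455.0, 166.0, 72.0], [453.0, 163.0, 71.0], [410.0, 118.0, 57.0], [456.0, 169.0, 71.0], [455.0, 166.0, 69.0], [450.0, 169.0, 73.0], [413.0, 117.0, 52.0], [409.0, 120.0, 56.0], [408.0, 115.0, 53.0], [455.0, 173.0, 70.0], [451.0, 174.0, 72.0], [450.0, 170.0, 70.0], [412.0, 120.0, 51.0], [408.0, 121.0, 5
[... 1340 characters left out ...]
, 152.0, 67.0], [457.0, 171.0, 61.0], [456.0, 166.0, 69.0], [455.0, 162.0, 75.0], [456.0, 159.0, 70.0], [456.0, 155.0, 71.0], [457.0, 152.0, 64.0], [451.0, 177.0, 71.0], [452.0, 173.0, 68.0], [451.0, 169.0, 72.0], [452.0, 166.0, 71.0], [453.0, 163.0, 66.0], [452.0, 158.0, 73.0], [454.0, 156.0, 62.0], [448.0, 181.0, 67.0], [448.0, 177.0, 66.0], [449.0, 174.0, 62.0], [448.0, 169.0, 71.0], [450.0, 166.0, 60.0], [450.0, 163.0, 58.0], [454.0, 108.0, 52.0], [445.0, 177.0, 59.0], [445.0, 174.0, 60.0], [447.0, 171.0, 53.0], [413.0, 116.0, 51.0], [408.0, 119.0, 56.0], [409.0, 116.0, 55.0]]
  mat 1018 ((452.2973327636719, 165.37261962890625), (214.18385314941406, 143.8609619140625), 67.15180969238281)
```

View pics/crops.png

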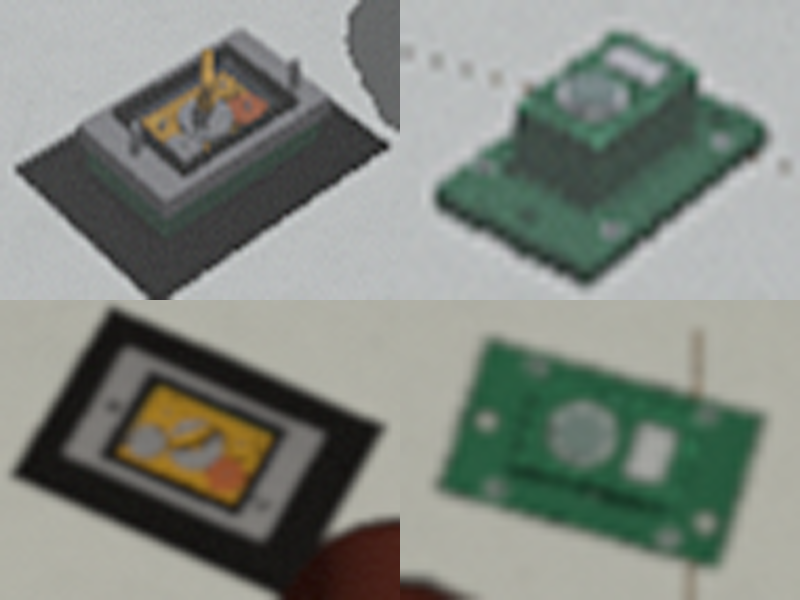

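The crops show dowel A on the rim's centreline at the +y end, and dowel B off to the side at the other end. The cover's centred hole is at the left, crop (485,420), and its offset hole at (705,520), so it needs a turn of only about 10°. The heights agree with the text: rim 35–36, flange 10–11, key top 71. The lower half is at (453,166) with yaw -22.9°, the cover at (491,-180.5) with yaw -13.2°, and the key blade at about -59°.

```bash
cat > plan.py <<'E'
import sys,json
from h import *
from scipy.spatial.transform import Rotation as Ro
# args: x y z (m) yaw of tool x(deg) turn(deg about tool z, signed total; 'n' = nearest) rows opening
def plan(x,y,z,yaw,N,grip,total=None):
    s=ctrl.state();p=np.array(s["tcp_pos"]);R=np.array(s["tool_rot"])
    c,q=np.cos(np.radians(yaw)),np.sin(np.radians(yaw));T=np.array([[c,q,0],[q,-c,0],[0,0,-1]])
    rv=Ro.from_matrix(R.T@T).as_rotvec(degrees=True)
    if total is not None: rv=np.array([0,0,total])
    d=np.array([x,y,z])-p
    out=[]
    for i in range(N):
        Ri=R@Ro.from_rotvec(rv*i/N,degrees=True).as_matrix()
        out.append([round(v,1) for v in rv/N]+[round(v,4) for v in Ri.T@d/N]+[grip])
    print("at",p.round(4),"yaw",np.degrees(np.arctan2(R[1,0],R[0,0])).round(2),"turn",rv.round(1),"d",d.round(4))
    for i in range(0,N,5):print(json.dumps([out[i:i+5]]))
if __name__=="__main__":
    a=sys.argv[1:];plan(*map(float,a[:4]),int(a[4]),float(a[5]),float(a[6]) if len(a)>6 else None)
E
cat > st.py <<'E'
from h import *
s=ctrl.state();R=s["tool_rot"]
print(s["clock"],"tcp",s["tcp_pos"].round(4),"yaw",np.degrees(np.arctan2(R[1,0],R[0,0])).round(2),"tilt",R[:2,2].round(4),"q",s["joint_pos"].round(1),"F",s["ft_force"].round(2),"M",s["wrist_torque"].round(3),"w",round(float(s["gripper_width"]),4),"ff",s["finger_force"])
E
python3 plan.py .40 -.36 .40 15.3 12 0.2 -127
```

```text
at [ 0.1582 -0.5787  0.404 ] yaw 15.29 turn [   0.    0. -127.] d [ 0.2418  0.2187 -0.004 ]
[[[0.0, 0.0, -10.6, 0.0242, -0.0123, 0.0004, 0.2], [0.0, 0.0, -10.6, 0.0261, -0.0076, 0.0004, 0.2], [0.0, 0.0, -10.6, 0.027, -0.0027, 0.0004, 0.2], [0.0, 0.0, -10.6, 0.0271, 0.0023, 0.0004, 0.2], [0.0, 0.0, -10.6, 0.0262, 0.0073, 0.0004, 0.2]]]
[[[0.0, 0.0, -10.6, 0.0244, 0.0119, 0.0004, 0.2], [0.0, 0.0, -10.6, 0.0218, 0.0162, 0.0004, 0.2], [0.0, 0.0, -10.6, 0.0184, 0.0199, 0.0004, 0.2], [0.0, 0.0, -10.6, 0.0145, 0.023, 0.0004, 0.2], [0.0, 0.0, -10.6, 0.01, 0.0253, 0.0004, 0.2]]]
[[[0.0, 0.0, -10.6, 0.0052, 0.0267, 0.0004, 0.2], [0.0, 0.0, -10.6, 0.0002, 0.0272, 0.0004, 0.2]]]
```

```bash
python3 -m handwheel '[[[0,0,-10.6,0.024,-0.012,0,0.2],[0,0,-10.6,0.026,-0.008,0,0.2],[0,0,-10.6,0.027,-0.003,0,0.2],[0,0,-10.6,0.027,0.002,0,0.2],[0,0,-10.6,0.026,0.007,0,0.2]]]' 40
python3 -m handwheel '[[[0,0,-10.6,0.024,0.012,0,0.2],[0,0,-10.6,0.022,0.016,0,0.2],[0,0,-10.6,0.018,0.02,0,0.2],[0,0,-10.6,0.014,0.023,0,0.2],[0,0,-10.6,0.01,0.025,0,0.2]]]'
python3 st.py; python3 plan.py .453 .166 .36 -59 17 -0.1 -178
```

```text
clock: 0.72
tcp_pos: [0.2582, -0.4865, 0.4043]
tool_rot: [[0.364, 0.931, -0.0], [0.931, -0.364, 0.001], [0.0, -0.0, -1.0]]
ft_force: [0.5, 0.0, 0.5]
gripper_width: 0.051
finger_force: 0.0
clock: 1.35
tcp_pos: [0.3584, -0.3963, 0.4043]
tool_rot: [[-0.525, 0.851, -0.0], [0.851, 0.525, 0.0], [0.001, -0.0, -1.0]]
ft_force: [0.7, -0.9, -0.1]
gripper_width: 0.0512
finger_force: 0.0
1.35 tcp [ 0.3584 -0.3963  0.4043] yaw 121.64 tilt [-0.0003  0.0005] q [-61.9  -5.5  -6.   89.6  -0.   -3.5] F [ 0.74 -0.93 -0.07] M [-0.001  0.011  0.037] w 0.0512 ff 0.0
at [ 0.3584 -0.3963  0.4043] yaw 121.64 turn [   0.    0. -178.] d [ 0.0946  0.5623 -0.0443]
[[[0.0, 0.0, -10.5, 0.0252, 0.0221, 0.0026, -0.1], [0.0, 0.0, -10.5, 0.0208, 0.0263, 0.0026, -0.1], [0.0, 0.0, -10.5, 0.0157, 0.0296, 0.0026, -0.1], [0.0, 0.0, -10.5, 0.01, 0.032, 0.0026, -0.1], [0.0, 0.0, -10.5, 0.004, 0.0333, 0.0026, -0.1]]]
[[[0.0, 0.0, -10.5, -0.0021, 0.0335, 0.0026, -0.1], [0.0, 0.0, -10.5, -0.0081, 0.0325, 0.0026, -0.1], [0.0, 0.0, -10.5, -0.0139, 0.0305, 0.0026, -0.1], [0.0, 0.0, -10.5, -0.0192, 0.0275, 0.0026, -0.1], [0.0, 0.0, -10.5, -0.0239, 0.0235, 0.0026, -0.1]]]
[[[0.0, 0.0, -10.5, -0.0278, 0.0188, 0.0026, -0.1], [0.0, 0.0, -10.5, -0.0307, 0.0134, 0.0026, -0.1], [0.0, 0.0, -10.5, -0.0327, 0.0076, 0.0026, -0.1], [0.0, 0.0, -10.5, -0.0335, 0.0016, 0.0026, -0.1], [0.0, 0.0, -10.5, -0.0332, -0.0045, 0.0026, -0.1]]]
[[[0.0, 0.0, -10.5, -0.0319, -0.0105, 0.0026, -0.1], [0.0, 0.0, -10.5, -0.0294, -0.0161, 0.0026, -0.1]]]
```

```bash
python3 -m handwheel '[[[0,0,-10.5,0.025,0.022,0.002,-0.1],[0,0,-10.5,0.021,0.026,0.002,-0.1],[0,0,-10.5,0.016,0.03,0.002,-0.1],[0,0,-10.5,0.01,0.032,0.002,-0.1],[0,0,-10.5,0.004,0.033,0.002,-0.1]]]'
python3 -m handwheel '[[[0,0,-10.5,-0.002,0.034,0.002,-0.1],[0,0,-10.5,-0.008,0.032,0.002,-0.1],[0,0,-10.5,-0.014,0.03,0.002,-0.1],[0,0,-10.5,-0.019,0.028,0.002,-0.1],[0,0,-10.5,-0.024,0.024,0.002,-0.1]]]' >/dev/null
python3 -m handwheel '[[[0,0,-10.5,-0.028,0.019,0.002,-0.1],[0,0,-10.5,-0.031,0.013,0.002,-0.1],[0,0,-10.5,-0.033,0.008,0.002,-0.1],[0,0,-10.5,-0.034,0.002,0.002,-0.1],[0,0,-10.5,-0.033,-0.004,0.002,-0.1]]]' >/dev/null
python3 st.py; python3 plan.py .453 .166 .28 -59 3 -0.1
```

```text
clock: 1.98
tcp_pos: [0.3861, -0.2309, 0.3943]
tool_rot: [[-0.995, 0.102, -0.0], [0.102, 0.995, 0.0], [0.0, 0.0, -1.0]]
ft_force: [0.9, 0.8, -0.1]
gripper_width: 0.0384
finger_force: 0.0
3.225 tcp [0.4412 0.1013 0.3743] yaw -80.86 tilt [-0.0003 -0.0001] q [  -3.7  -20.4  -22.    88.5   -0.  -102.8] F [ 1.03 -1.33 -0.14] M [-0.021  0.005 -0.008] w 0.0383 ff 0.0
at [0.4412 0.1013 0.3743] yaw -80.86 turn [  0.    0.  -21.9] d [ 0.0118  0.0647 -0.0943]
[[[0.0, 0.0, -7.3, -0.0207, -0.0073, 0.0314, -0.1], [0.0, 0.0, -7.3, -0.0196, -0.0099, 0.0314, -0.1], [0.0, 0.0, -7.3, -0.0182, -0.0123, 0.0314, -0.1]]]
```

```bash
python3 -m handwheel '[[[0,0,-7.3,-0.021,-0.007,0.031,-0.1],[0,0,-7.3,-0.02,-0.01,0.031,-0.1],[0,0,-7.3,-0.018,-0.012,0.031,-0.1],[0,0,0,0,0,0,-0.1]]]'
python3 st.py; python3 plan.py .453 .166 .22 -59 2 -0.1
python3 - <<'E'
from h import *
t=[]
for n,b in(("scene",(200,130,120,120)),("top",(150,170,120,120))):
    p,d,W=snap(n)
    t.append(cv2.resize(p[b[1]:b[1]+b[3],b[0]:b[0]+b[2],::-1],(400,400),interpolation=cv2.INTER_CUBIC))
cv2.imwrite("pics/key1.png",np.hstack(t))
z=np.load("pics/scene.npz"),np.load("pics/top.npz")
for n,q in zip(("scene","top"),z):
    W=cloud(n,q["d"]).reshape(-1,3);m=(np.hypot(W[:,0]-.453,W[:,1]-.166)<.025)&(W[:,2]>.058)&(W[:,2]<.08);P=W[m][:,:2]*1000
    print(n,m.sum(),P.mean(0),cv2.fitLine(P.astype(np.float32),cv2.DIST_L2,0,.01,.01).ravel(),cv2.minAreaRect(P.astype(np.float32)))
E
```

```text
clock: 3.72
tcp_pos: [0.4517, 0.166, 0.279]
tool_rot: [[0.512, -0.859, -0.005], [-0.859, -0.512, -0.0], [-0.002, 0.004, -1.0]]
ft_force: [-0.5, 0.1, 0.2]
gripper_width: 0.0385
finger_force: 0.0
3.725 tcp [0.4517 0.166  0.279 ] yaw -59.2 tilt [-0.005  -0.0004] q [   4.6  -14.1  -26.7   77.7   -0.  -116.2] F [-0.49  0.06  0.18] M [-0.048 -0.004  0.022] w 0.0385 ff 0.0
at [0.4517 0.166  0.279 ] yaw -59.2 turn [ 0.3  0.1 -0.2] d [ 0.0013 -0.     -0.059 ]
[[[0.1, 0.1, -0.1, 0.0004, -0.0007, 0.0295, -0.1], [0.1, 0.1, -0.1, 0.0004, -0.0006, 0.0295, -0.1]]]
scene 29 [452.31055364 171.21830737] [ 4.2145008e-01 -9.0685159e-01  4.5231055e+02  1.7121831e+02] ((454.1717834472656, 167.0794677734375), (5.830234527587891, 32.22054672241211), 25.480588912963867)
top 25 [452.8316961  165.41785613] [ 4.1391307e-01 -9.1031641e-01  4.5283170e+02  1.6541786e+02] ((453.5345764160156, 166.03387451171875), (9.242837905883789, 31.284015655517578), 22.00310707092285)
```

View pics/key1.png

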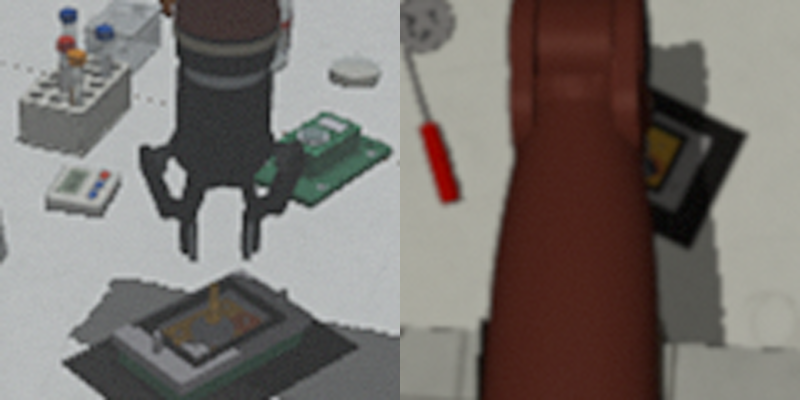

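The gripper hangs centred over the key, with its fingertips at about (190–250,255) above the key at (213,300). The depth fit puts the blade nearer -65°, so I'll turn 6° more, go down and grip.

```bash
python3 -m handwheel '[[[0.2,0,3,0,-0.001,0.02,-0.1],[0,0,3,0,0,0.02,-0.1],[0,0,0,0,0,0.019,-0.1],[0,0,0,0,0,0,-0.1]]]' 40
python3 st.py
python3 -m handwheel '[[[0,0,0,0,0,0,-1],[0,0,0,0,0,0,-1],[0,0,0,0,0,0,-1]]]' 40; python3 st.py
```

```text
clock: 4.32
tcp_pos: [0.4535, 0.1653, 0.222]
tool_rot: [[0.417, -0.909, 0.002], [-0.909, -0.417, 0.001], [-0.001, -0.002, -1.0]]
ft_force: [-0.7, -0.6, 0.8]
gripper_width: 0.0383
finger_force: 0.0
4.325 tcp [0.4535 0.1653 0.222 ] yaw -65.32 tilt [0.0015 0.0014] q [ 4.400e+00 -1.220e+01 -3.110e+01  7.100e+01  1.000e-01 -1.102e+02] F [-0.74 -0.55  0.8 ] M [ 0.037 -0.021 -0.057] w 0.0383 ff 0.0
clock: 4.7
tcp_pos: [0.4538, 0.1656, 0.2238]
tool_rot: [[0.418, -0.909, 0.003], [-0.909, -0.418, 0.001], [0.001, -0.003, -1.0]]
ft_force: [-5.6, -2.3, 6.4]
gripper_width: 0.0073
finger_force: 40.9
4.7 tcp [0.4538 0.1656 0.2238] yaw -65.3 tilt [0.003  0.0006] q [   4.5  -12.2  -30.9   71.1    0.  -110.2] F [-5.58 -2.3   6.41] M [-0.623  1.093  0.087] w 0.0073 ff 40.917237193352776
```

```bash
python3 -m handwheel '[[[0,0,0,0,0.0015,-0.002,-1],[0,0,8,0,0,0,-1],[0,0,8,0,0,0,-1],[0,0,0,0,0,0,-1]]]' ; python3 st.py
```

```text
clock: 5.2
tcp_pos: [0.453, 0.1651, 0.2241]
tool_rot: [[0.149, -0.989, 0.005], [-0.989, -0.149, 0.002], [-0.001, -0.005, -1.0]]
ft_force: [9.6, 1.7, -15.5]
gripper_width: 0.0069
finger_force: 40.6
5.2 tcp [0.453  0.1651 0.2241] yaw -81.44 tilt [0.0047 0.0021] q [  4.4 -12.5 -31.1  71.1   0.1 -94.2] F [  9.61   1.71 -15.51] M [ 0.281 -1.837 -0.031] w 0.0069 ff 40.57743943660171
```

```bash
python3 -m handwheel '[[[0,0,0,0,-0.0009,0.0014,-1],[0,0,9,0,0,0,-1],[0,0,9,0,0,0,-1],[0,0,9,0,0,0,-1],[0,0,0,0,0,0,-1]]]' ; python3 st.py
```

```text
clock: 5.82
tcp_pos: [0.4534, 0.1653, 0.2239]
tool_rot: [[-0.313, -0.95, 0.003], [-0.95, 0.313, 0.002], [-0.003, -0.003, -1.0]]
ft_force: [-4.1, -0.5, 5.0]
gripper_width: 0.0071
finger_force: 43.5
5.825 tcp [0.4534 0.1653 0.2239] yaw -108.24 tilt [0.0032 0.0016] q [  4.4 -12.4 -31.   71.1   0.1 -67.3] F [-4.14 -0.45  5.01] M [-0.206  0.922 -0.015] w 0.0071 ff 43.47669180526282
```

```bash
python3 -m handwheel '[[[0,0,9,0,0.0003,-0.0004,-1],[0,0,9,0,0,0,-1],[0,0,9,0,0,0,-1],[0,0,9,0,0,0,-1],[0,0,9,0,0,0,-1]]]' ; python3 st.py;  python3 -m handwheel '[[[0,0,9,0,0,0,-1],[0,0,9,0,0,0,-1],[0,0,9,0,0,0,-1],[0,0,9,0,0,0,-1],[0,0,9,0,0,0,-1]]]' >/dev/null; python3 st.py
```

```text
clock: 6.45
tcp_pos: [0.4532, 0.1654, 0.224]
tool_rot: [[-0.894, -0.449, 0.003], [-0.449, 0.894, 0.002], [-0.004, 0.0, -1.0]]
ft_force: [-1.7, 0.7, 1.8]
gripper_width: 0.0069
finger_force: 42.9
6.45 tcp [0.4532 0.1654 0.224 ] yaw -153.35 tilt [0.0033 0.0018] q [  4.4 -12.4 -31.1  71.1   0.1 -22.2] F [-1.7   0.68  1.78] M [0.021 0.38  0.104] w 0.0069 ff 42.940890965546714
7.075 tcp [0.4532 0.1656 0.224 ] yaw 161.66 tilt [0.0034 0.0024] q [  4.5 -12.4 -31.1  71.1   0.1  22.8] F [-1.12  0.97  1.45] M [0.298 0.31  0.112] w 0.0069 ff 42.89829116591136
```

```bash
python3 -m handwheel '[[[0,0,9,0,0,0,-1],[0,0,9,0,0,0,-1],[0,0,9,0,0,0,-1],[0,0,9,0,0,0,-1],[0,0,9,0,0,0,-1]]]' >/dev/null; python3 st.py; python3 -m handwheel '[[[0,0,5,0,0,0,-1],[0,0,5,0,0,0,-1]]]' >/dev/null; python3 st.py; python3 -m handwheel '[[[0,0,3,0,0,0,-1],[0,0,0,0,0,0,-1]]]' >/dev/null; python3 st.py
```

```text
7.7 tcp [0.4533 0.1657 0.224 ] yaw 116.67 tilt [0.0037 0.0027] q [  4.5 -12.4 -31.1  71.1   0.1  67.8] F [ 0.8   2.23 -0.61] M [0.508 0.063 0.168] w 0.0071 ff 42.77210415704758
7.95 tcp [0.4533 0.1657 0.224 ] yaw 106.8 tilt [0.0038 0.0028] q [  4.5 -12.4 -31.1  71.1   0.1  77.7] F [ 0.36  2.26 -0.05] M [0.524 0.046 0.113] w 0.0069 ff 42.744793841120554
8.2 tcp [0.4533 0.1657 0.224 ] yaw 103.91 tilt [0.0039 0.0028] q [  4.5 -12.4 -31.   71.1   0.1  80.6] F [ 0.37  3.81 -0.07] M [ 0.775 -0.057 -0.034] w 0.007 ff 42.79755465569906
```

```bash
for i in 1; do python3 -m handwheel '[[[0,0,3,0,0,0,-1]]]' >/dev/null; python3 st.py; python3 -m handwheel '[[[0,0,3,0,0,0,-1]]]' >/dev/null; python3 st.py; python3 -m handwheel '[[[0,0,3,0,0,0,-1]]]' >/dev/null; python3 st.py; python3 -m handwheel '[[[0,0,0,0,0,0,-1]]]' >/dev/null; python3 st.py; done
```

```text
8.325 tcp [0.4533 0.1657 0.224 ] yaw 100.88 tilt [0.0039 0.0027] q [  4.5 -12.4 -31.1  71.1   0.1  83.6] F [0.92 3.6  0.32] M [ 0.709 -0.081  0.138] w 0.0067 ff 42.80857136734994
8.45 tcp [0.4533 0.1657 0.224 ] yaw 97.84 tilt [0.0039 0.0028] q [  4.5 -12.4 -31.   71.1   0.1  86.6] F [-0.07  4.46  0.58] M [ 0.813 -0.096  0.12 ] w 0.0068 ff 42.80012214090675
8.575 tcp [0.4533 0.1657 0.224 ] yaw 94.85 tilt [0.0039 0.0027] q [  4.5 -12.4 -31.1  71.1   0.1  89.6] F [ 1.62  3.6  -0.08] M [ 0.734 -0.005  0.612] w 0.007 ff 44.63219107983605
8.7 tcp [0.4533 0.1657 0.224 ] yaw 94.92 tilt [0.004  0.0026] q [  4.5 -12.4 -31.   71.1   0.1  89.5] F [1.35 4.02 0.87] M [ 0.945 -0.206  0.531] w 0.0072 ff 44.077049526240444
```

```bash
python3 -m handwheel '[[[0,0,2,0,0,0,-1],[0,0,0,0,0,0,-1]]]' >/dev/null; python3 st.py; python3 -m handwheel '[[[0,0,0,0,0,0,0],[0,0,0,0,0,0,0],[0,0,0,0,0,0,0]]]' >/dev/null; python3 st.py;python3 -m handwheel '[[[0,0,0,0,0,-0.05,0.5],[0,0,0,0,0,-0.05,1],[0,0,0,0,0,-0.03,1]]]' >/dev/null;python3 st.py; python3 plan.py .491 -.1805 .36 76.8 8 1
```

```text
8.95 tcp [0.4533 0.1657 0.224 ] yaw 92.81 tilt [0.004  0.0025] q [  4.5 -12.4 -31.   71.1   0.1  91.7] F [1.61 5.35 1.99] M [ 1.009 -0.206  0.975] w 0.0073 ff 54.61807936022524
9.325 tcp [0.4531 0.1652 0.2235] yaw 92.68 tilt [0.0028 0.0012] q [  4.4 -12.4 -31.1  71.1   0.1  91.7] F [ 0.91 -0.18 -0.31] M [-0.019 -0.063 -0.029] w 0.0424 ff 0.0
9.7 tcp [0.453  0.1651 0.3563] yaw 92.68 tilt [0.0056 0.0015] q [  4.4 -15.4 -19.8  85.3   0.1  91.7] F [ 0.41 -0.39  1.  ] M [ 0.049 -0.033  0.064] w 0.0852 ff 0.0
at [0.453  0.1651 0.3563] yaw 92.68 turn [ 0.3 -0.1 15.9] d [ 0.038  -0.3456  0.0037]
[[[0.0, -0.0, 2.0, -0.0434, 0.0027, -0.0005, 1.0], [0.0, -0.0, 2.0, -0.0432, 0.0042, -0.0005, 1.0], [0.0, -0.0, 2.0, -0.0431, 0.0057, -0.0005, 1.0], [0.0, -0.0, 2.0, -0.0429, 0.0072, -0.0005, 1.0], [0.0, -0.0, 2.0, -0.0426, 0.0087, -0.0005, 1.0]]]
[[[0.0, -0.0, 2.0, -0.0423, 0.0102, -0.0005, 1.0], [0.0, -0.0, 2.0, -0.0419, 0.0116, -0.0005, 1.0], [0.0, -0.0, 2.0, -0.0414, 0.0131, -0.0005, 1.0]]]
```

The wrist moment rose to 0.98 N m, so the key is hard against its stop, and it has been released there. Next I'll refine the cover's pose by fitting its silhouette in both first pictures, while I move towards it.

```bash
python3 -m handwheel '[[[0,0,2,-0.043,0.003,0,1],[0,0,2,-0.043,0.004,0,1],[0,0,2,-0.043,0.006,0,1],[0,0,2,-0.043,0.007,0,1],[0,0,2,-0.043,0.009,0,1]]]' >/dev/null
python3 - <<'E'
from h import *
from scipy.optimize import minimize
S=8
def boxpts(hx,hy,z0,z1):return np.array([[a*hx,b*hy,z] for a in(-1,1) for b in(-1,1) for z in(z0,z1)])
def sil(n,boxes,v,b):
    c,s=np.cos(v[2]),np.sin(v[2]);R=np.array([[c,-s,0],[s,c,0],[0,0,1]])
    im=np.zeros((b[3]*S,b[2]*S),np.uint8)
    for B in boxes:
        q=proj(n,B@R.T+[v[0],v[1],0]);h=cv2.convexHull(((q-[b[0],b[1]]+.5)*S*16).astype(np.int32));cv2.fillConvexPoly(im,h,255,shift=4)
    return cv2.resize(im,(b[2],b[3]),interpolation=cv2.INTER_AREA)/255.
cov=[boxpts(.045,.075,0,.010),boxpts(.025,.042,0,.042)]
low=[boxpts(.075,.1075,0,.003),boxpts(.045,.075,0,.036)]
bs={"cover":{"scene":(262,155,66,42),"top":(280,183,64,54)},"lower":{"scene":(212,200,102,68),"top":(182,182,78,52)}}
Z={n:np.load(f"pics/{n}.npz")["p"] for n in("scene","top")}
for name,boxes,v0 in(("cover",cov,[.491,-.1795,np.radians(-13.2)]),("lower",low,[.4532,.1655,np.radians(-22.9)])):
    for cams in(("scene",),("top",),("scene","top")):
        I={}
        for n in cams:
            b=bs[name][n];p=Z[n][b[1]:b[1]+b[3],b[0]:b[0]+b[2]].astype(float)
            if name=="cover": f=p[...,1]-p[...,0]
            else: f=-p.max(-1) if n=="top" else -p.max(-1)
            I[n]=f
        def cost(v):
            e=0
            for n in cams:
                m=sil(n,boxes,v,bs[name][n]).ravel();e-=np.corrcoef(m,I[n].ravel())[0,1]
            return e
        r=minimize(lambda u:cost([v0[0]+u[0]*.003,v0[1]+u[1]*.003,v0[2]+u[2]*.03]),[0,0,0],method="Nelder-Mead",options=dict(initial_simplex=[[0,0,0],[1,0,0],[0,1,0],[0,0,1]],xatol=.01,fatol=1e-6))
        u=r.x;print(name,cams,((v0[0]+u[0]*.003)*1e3).round(2),((v0[1]+u[1]*.003)*1e3).round(2),np.degrees(v0[2]+u[2]*.03).round(2),round(r.fun,4))
E
python3 st.py
```

```text
cover ('scene',) 492.69 -186.73 -12.87 -0.8492
cover ('top',) 491.53 -180.17 -14.03 -0.8732
cover ('scene', 'top') 492.0 -182.3 -13.66 -1.7063
lower ('scene',) 453.15 164.65 -22.94 -0.8576
lower ('top',) 452.53 167.07 -23.02 -0.8247
lower ('scene', 'top') 452.85 165.57 -22.89 -1.6784
10.325 tcp [ 0.4766 -0.0522  0.3534] yaw 82.62 tilt [0.0032 0.0013] q [-22.  -15.7 -20.3  85.3   0.1  75.4] F [ 0.23 -0.02  0.05] M [ 0.019 -0.066  0.044] w 0.0852 ff 0.0
```

```bash
python3 plan.py .4915 -.1805 .26 76.6 4 1
```

```text
at [ 0.4766 -0.0522  0.3534] yaw 82.62 turn [ 0.2 -0.1  6. ] d [ 0.0149 -0.1283 -0.0934]
[[[0.0, -0.0, 1.5, -0.0314, 0.0077, 0.0233, 1.0], [0.0, -0.0, 1.5, -0.0311, 0.0086, 0.0233, 1.0], [0.0, -0.0, 1.5, -0.0309, 0.0094, 0.0233, 1.0], [0.0, -0.0, 1.5, -0.0306, 0.0102, 0.0233, 1.0]]]
```

```bash
python3 -m handwheel '[[[0.1,0,1.5,-0.031,0.008,0.023,1],[0.1,0,1.5,-0.031,0.009,0.023,1],[0,0,1.5,-0.031,0.009,0.023,1],[0,0,1.5,-0.031,0.01,0.023,1],[0,0,0,0,0,0,1]]]' >/dev/null; python3 st.py; python3 plan.py .4915 -.1805 .184 76.6 3 1
python3 - <<'E'
from h import *
t=[]
for n,b in(("scene",(240,110,120,90)),("top",(260,160,120,90))):
    p,d,W=snap(n)
    t.append(cv2.resize(p[b[1]:b[1]+b[3],b[0]:b[0]+b[2],::-1],(400,300),interpolation=cv2.INTER_CUBIC))
cv2.imwrite("pics/cov1.png",np.hstack(t))
E
```

```text
10.95 tcp [ 0.4909 -0.1802  0.259 ] yaw 76.52 tilt [-0.0034  0.0036] q [-34.5  -5.9 -21.5  74.7   0.1  68.9] F [-0.03  0.87  0.08] M [0.023 0.014 0.005] w 0.0857 ff 0.0
at [ 0.4909 -0.1802  0.259 ] yaw 76.52 turn [-0.2 -0.2 -0.1] d [ 0.0006 -0.0003 -0.075 ]
[[[-0.1, -0.1, -0.0, -0.0001, 0.0003, 0.025, 1.0], [-0.1, -0.1, -0.0, -0.0001, 0.0003, 0.025, 1.0], [-0.1, -0.1, -0.0, -0.0001, 0.0003, 0.025, 1.0]]]
```

View pics/cov1.png

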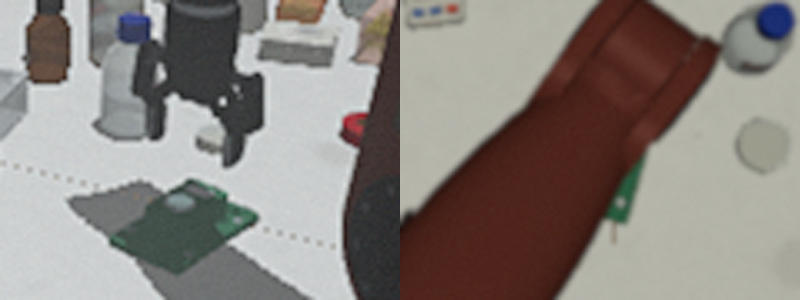

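The open fingers hang at (155,130) and (232,155), on either side of the dome at (185,210). The bottle is well clear.

```bash
python3 -m handwheel '[[[-0.1,-0.1,0,0,0,0.03,1],[-0.1,-0.1,0,0,0,0.03,1],[0,0,0,0,0,0.014,1],[0,0,0,0,0,0,1]]]' 30 >/dev/null; python3 st.py; python3 -m handwheel '[[[0,0,0,0,0,0,-1],[0,0,0,0,0,0,-1],[0,0,0,0,0,0,-1]]]' 30 >/dev/null; python3 st.py
```

```text
11.55 tcp [ 0.4916 -0.1782  0.1871] yaw 76.73 tilt [ 0.0015 -0.0015] q [-34.3  -2.9 -26.3  66.4  -0.   69. ] F [0.13 0.67 0.32] M [0.022 0.006 0.018] w 0.0856 ff 0.0
11.925 tcp [ 0.4923 -0.1791  0.1885] yaw 76.69 tilt [ 0.0041 -0.0032] q [-34.3  -3.  -26.2  66.4  -0.   69. ] F [1.28 1.59 5.55] M [ 0.183  0.098 -0.012] w 0.0495 ff 32.06317842006683
```

```bash
python3 -m handwheel '[[[0,0,0,0,0,0,-1],[0,0,0,0,0,-0.01,-1],[0,0,0,0,0,-0.05,-1],[0,0,0,0,0,-0.06,-1],[0,0,0,0,0,0,-1]]]' 80 >/dev/null; python3 st.py; python3 plan.py .453 .1655 .31 67.1 10 -1
```

```text
12.55 tcp [ 0.4927 -0.1794  0.3128] yaw 76.68 tilt [ 0.0091 -0.0068] q [-34.3  -7.7 -17.5  79.5  -0.   69. ] F [ 0.41 -0.3  -3.37] M [-0.069 -0.007  0.045] w 0.0486 ff 84.05796647071838
at [ 0.4927 -0.1794  0.3128] yaw 76.68 turn [0.6 0.2 9.6] d [-0.0397  0.3449 -0.0028]
[[[0.1, 0.0, 1.0, 0.0326, -0.0118, 0.0, -1.0], [0.1, 0.0, 1.0, 0.0324, -0.0124, 0.0, -1.0], [0.1, 0.0, 1.0, 0.0322, -0.0129, 0.0001, -1.0], [0.1, 0.0, 1.0, 0.032, -0.0134, 0.0001, -1.0], [0.1, 0.0, 1.0, 0.0318, -0.014, 0.0001, -1.0]]]
[[[0.1, 0.0, 1.0, 0.0315, -0.0145, 0.0001, -1.0], [0.1, 0.0, 1.0, 0.0313, -0.015, 0.0002, -1.0], [0.1, 0.0, 1.0, 0.031, -0.0155, 0.0002, -1.0], [0.1, 0.0, 1.0, 0.0308, -0.0161, 0.0002, -1.0], [0.1, 0.0, 1.0, 0.0305, -0.0166, 0.0003, -1.0]]]
```

```bash
python3 -m handwheel '[[[0.1,0,1,0.033,-0.012,0,-1],[0.1,0,1,0.032,-0.012,0,-1],[0.1,0,1,0.032,-0.013,0,-1],[0.1,0,1,0.032,-0.013,0,-1],[0.1,0,1,0.032,-0.014,0,-1]]]' >/dev/null; python3 -m handwheel '[[[0.1,0,1,0.032,-0.014,0,-1],[0,0,1,0.031,-0.015,0,-1],[0,0,1,0.031,-0.016,0,-1],[0,0,1,0.031,-0.016,0,-1],[0,0,1,0.03,-0.017,0,-1]]]' >/dev/null;python3 st.py; python3 plan.py .453 .1655 .275 67.1 2 -1
```

```text
13.8 tcp [0.4523 0.1673 0.3062] yaw 66.65 tilt [-0.0094  0.0007] q [ 4.70e+00 -1.43e+01 -2.40e+01  8.08e+01  1.00e-01  1.18e+02] F [ 0.26  0.32 -2.42] M [ 0.017 -0.084 -0.025] w 0.0485 ff 83.70633602142334
at [0.4523 0.1673 0.3062] yaw 66.65 turn [-0.5  0.2 -0.5] d [ 0.0007 -0.0018 -0.0312]
[[[-0.3, 0.1, -0.2, -0.0006, 0.0008, 0.0156, -1.0], [-0.3, 0.1, -0.2, -0.0007, 0.0008, 0.0156, -1.0]]]
```

```bash
python3 -m handwheel '[[[-0.3,0.1,-0.2,-0.001,0.001,0.016,-1],[-0.2,0.1,-0.2,-0.001,0.001,0.016,-1],[0,0,0,0,0,0,-1]]]' >/dev/null;python3 st.py
python3 - <<'E'
from h import *
from scipy.optimize import minimize
np.set_printoptions(suppress=True)
p=[];
P=[snap("scene") for _ in range(4)]
d=np.median([q[1] for q in P],0);W=cloud("scene",d);p=P[0][0];np.savez("pics/hov.npz",p=p,d=d)
b=(200,170,120,90)
cv2.imwrite("pics/hov.png",cv2.resize(p[b[1]:b[1]+b[3],b[0]:b[0]+b[2],::-1],(800,600),interpolation=cv2.INTER_CUBIC))
hsv=cv2.cvtColor(p,cv2.COLOR_RGB2HSV)
s=ctrl.state();z0=s["tcp_pos"][2]-.1885
for lo,hi in((z0+.004,z0+.018),(z0+.034,z0+.05)):
    m=(W[...,2]>lo)&(W[...,2]<hi)&(np.hypot(W[...,0]-.453,W[...,1]-.1655)<.1)
    g=m&(hsv[...,0]>55)&(hsv[...,0]<100)&(hsv[...,1]>60)
    Q=W[g][:,:2]*1000
    if len(Q)>5: print(lo,m.sum(),g.sum(),np.median(W[g][:,2]),cv2.minAreaRect(Q.astype(np.float32)))
E
```

```text
14.175 tcp [0.4531 0.1628 0.2729] yaw 67.03 tilt [-0.0021  0.0002] q [  4.1 -14.1 -27.3  76.9   0.  117.1] F [ 0.36  0.   -2.92] M [ 0.03   0.013 -0.067] w 0.0489 ff 83.86523723602295
0.09122086207380486 644 295 0.09716145423962318 ((449.5790710449219, 165.490966796875), (147.3474578857422, 84.00284576416016), 66.0640640258789)
0.12122086207380486 301 37 0.1282308519842076 ((453.6233215332031, 178.1797637939453), (52.243408203125, 40.26052474975586), 63.674644470214844)
```

View pics/hov.png

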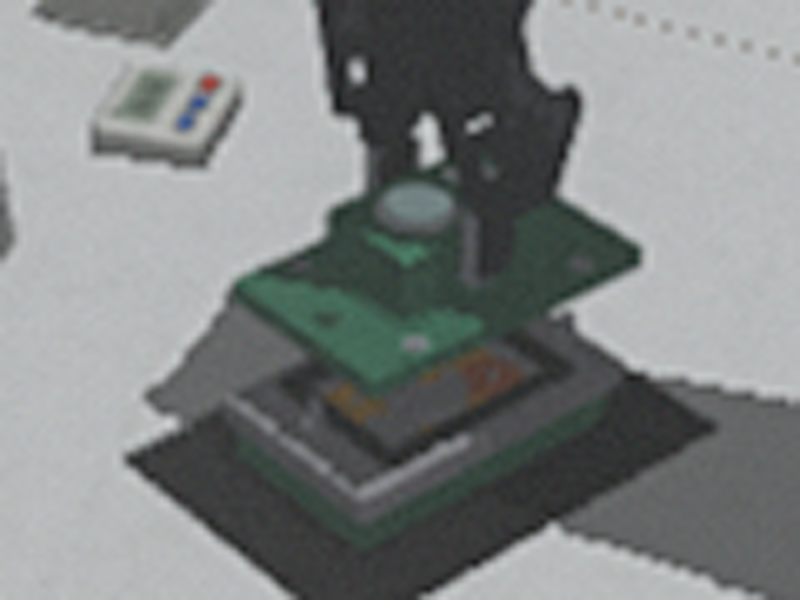

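```bash
python3 - <<'E'
from h import *
np.set_printoptions(suppress=True)
c=ctrl.get_calibration("scene")
def bp(u,v,z):
    C=-c["R"].T@c["t"];r=c["R"].T@np.array([(u-c["cx"])/c["fx"],(v-c["cy"])/c["fy"],1]);return ((C+r*(z-C[2])/r[2])*1000)[:2].round(1)
H=np.load("pics/hov.npz")["p"].astype(float).sum(-1)/3;p0=np.load("pics/scene.npz")["p"].astype(float).sum(-1)/3
def blob(I,u,v,r,sgn):
    s=I[v-r:v+r+1,u-r:u+r+1];w=np.clip(sgn*(s-np.median(s))-8,0,None);yy,xx=np.mgrid[v-r:v+r+1,u-r:u+r+1];return (xx*w).sum()/w.sum(),(yy*w).sum()/w.sum()
print(H[213:223,243:256].round().astype(int))
u,v=blob(H,249,217,3,-1);z0=ctrl.state()["tcp_pos"][2]-.1885
print("holeA px",u,v,"world",bp(u,v,z0+.010))
cr=lambda a,b:(200+a/6.667-.5,170+b/6.667-.5)
for n,a,z in(("left",(235,288),.01),("low",(375,382),.01),("right",(640,250),.01)):print(n,bp(*cr(*a),z0+z))
print(p0[225:240,240:254].round().astype(int))
s=ctrl.state();R=s["tool_rot"];yx=R[:,0];xx=R[:,1]
A=s["tcp_pos"]*1000+62*yx
print("hole A if centred",A[:2].round(1))
L=np.radians(-22.9);print("dowelA model",453+62*-np.sin(L),165.6+62*np.cos(L))
for q in ((476.7,222.7,56),(476.7,222.7,36),(A[0],A[1],(z0+.01)*1000)):print(proj("scene",np.array(q)/1000))
E
```

```text
[[ 94  92  93  86  79  76  82  81  66  66  62  64  59]
 [ 90  89  86  89  88  90  89  90  84  77  73  68  65]
 [ 92  89  91  87  88  90  87  89  92  88  84  77  72]
 [ 87  88  88  88  84  85  86  85  87  89  89  85  81]
 [ 90  89  86  84  71  68  71  76  83  93  84  87  87]
 [ 77  90  91  86  80  69  69  79  88  87  88  87  88]
 [ 61  70  82  93  85  83  82  85  87  87  87  83  85]
 [ 70  57  63  73  84  88  88  88  88  85  86  87  88]
 [ 93  74  60  58  73  82  88  84  87  87  90  88  87]
 [101  98  78  68  62  72  74  85  89  89  88  87  86]]
holeA px 248.20238095238093 217.5654761904762 world [473.1 222.6]
left [516.1 219.4]
low [436.9 250.2]
right [378.4 115.3]
[[184 173 151 122  91  71  65  58  62  56  57  70  78  83]
 [155 127  88  71  68  59  59  57  65  69  78  86  88 103]
 [130 105  62  59  64  59  65  74  75  77  89 107 112 121]
 [132 121  82  53  59  63  64  77  92 105 114 130 132 127]
 [133 136 121  91  63  54 100 110  89 112 128 133 124 111]
 [134 132 138 128 103  75 111 122  88  83 107 124 107  96]
 [133 130 135 135 136 108  95 106  88  59  72 105 117 115]
 [133 133 130 133 137 125  97  93  82  61  55  76 103 119]
 [137 136 136 133 135 119  95  88  87  69  56  58  62  83]
 [126 133 135 134 140 117  84  82 104 111  96  58  54  58]
 [ 95 114 130 134 137 120  87  88 117 139 131 105  72  54]
 [ 81  87 104 133 136 134 120 117 131 139 137 133 112  72]
 [ 80  80  84 104 124 133 139 137 136 133 133 137 131 119]
 [ 73  80  84  82  95 114 131 136 136 133 133 134 139 136]
 [ 73  70  81  85  82  85 104 127 139 136 135 135 132 134]]
hole A if centred [478.3 220.2]
dowelA model 477.1256849086928 222.71349514507472
[[246.82916499 229.43236702]]
[[246.74957449 235.1962664 ]]
[[246.88719602 216.59345289]]
```

```bash
python3 - <<'E'
from h import *
np.set_printoptions(suppress=True)
def fit(f,cx,cy,yaw,z0,lab,dz=.006):
    q=np.load(f);p=q["p"];W=cloud("scene",q["d"]);hsv=cv2.cvtColor(p,cv2.COLOR_RGB2HSV)
    a=np.radians(yaw);X=(W[...,:2]-[cx,cy]);x=X@[np.cos(a),np.sin(a)];y=X@[-np.sin(a),np.cos(a)];z=W[...,2]
    m=(abs(x)<.060)&(abs(y)<.090)&(abs(z-z0-.010)<dz)&((abs(x)>.032)|(abs(y)>.049))
    m&=(p[...,1].astype(int)-p[...,0]>8)
    A=np.c_[x[m],y[m],np.ones(m.sum())];k,*_=np.linalg.lstsq(A,z[m],rcond=None)
    print(lab,m.sum(),"slope x,y deg",np.degrees(k[:2]).round(2),"z",k[2].round(4),"resid",(A@k-z[m]).std().round(4),
      "x ext",np.percentile(x[m],[1,99]).round(4),"y ext",np.percentile(y[m],[1,99]).round(4))
fit("pics/scene.npz",.4915,-.1805,-13.3,0,"bench")
z0=ctrl.state()["tcp_pos"][2]-.1885
fit("pics/hov.npz",.4531,.1628,-22.97,z0,"hover",.012)
E
```

```text
bench 268 slope x,y deg [ 0.58 -0.1 ] z 0.011 resid 0.0027 x ext [-0.0461  0.0442] y ext [-0.0723  0.0769]
hover 476 slope x,y deg [ 1.15 -0.49] z 0.0964 resid 0.0028 x ext [-0.0459  0.0395] y ext [-0.0722  0.0741]
```

```bash
python3 - <<'E'
from h import *
np.set_printoptions(suppress=True,linewidth=150)
H=np.load("pics/hov.npz")["p"].astype(float).sum(-1)/3;p0=np.load("pics/scene.npz")["p"].astype(float).sum(-1)/3;T=np.load("pics/top.npz")["p"].astype(float)
def W(cx,cy,yaw,l,z):
    a=np.radians(yaw);return [cx+np.cos(a)*l[0]-np.sin(a)*l[1],cy+np.sin(a)*l[0]+np.cos(a)*l[1],z]
q=proj("scene",[W(.4915,-.1807,-13.3,l,.01) for l in((0,.062),(-.045,.075),(.045,.075),(-.045,-.075))]);print("bench scene",q.round(1).tolist())
u,v=q[0].round().astype(int);print(u-5,v-4);print(p0[v-4:v+6,u-5:u+7].round().astype(int))
q=proj("scene",[W(.4531,.1628,-22.97,l,.0955) for l in((0,.062),(-.045,.075),(.045,.075),(-.045,-.075))]);print("hover scene",q.round(1).tolist())
q=proj("top",[W(.4915,-.1807,-13.3,l,.01) for l in((0,.062),(-.022,-.062))]);print("top holes",q.round(2).tolist())
for u,v in q.round().astype(int):print(u-4,v-4);print(T[v-4:v+5,u-4:u+5,0].astype(int))
E
```

```text
bench scene [[284.5, 184.1], [293.0, 190.2], [271.9, 181.1], [316.9, 173.6]]
279 180
[[ 90  94  94  92  86  86  78  77  73  66  67  70]
 [ 91  92  92  95  96  89  90  89  81  75  77  68]
 [ 91  98  93  97  94  95  95  93  89  89  83  70]
 [ 87  94  93  92  90  89  86  90  96  94  91  86]
 [ 77  82  92  99  90  79  78  84  92  96  92  96]
 [ 60  62  75  82  91  90  83  89  97  91  96  92]
 [139  95  57  66  74  81  92  96  94  93  92  94]
 [191 168 139  91  58  64  75  80  89  89  93  97]
 [192 197 189 167 117  64  59  60  71  76  83  89]
 [190 190 187 196 178 152 141  98  55  59  66  72]]
hover scene [[247.3, 217.1], [254.5, 226.7], [233.2, 211.5], [294.7, 206.4]]
top holes [[296.29, 205.05], [326.18, 219.8]]
292 201
[[172 150  98  52  39  42  42  41  39]
 [172 143  83  43  37  39  41  39  41]
 [162 126  69  45  49  47  41  38  42]
 [150  98  53  69  91  81  53  38  39]
 [140  80  54  98 131 116  68  40  36]
 [126  68  49  86 115 104  62  42  40]
 [113  60  42  55  72  68  47  40  36]
 [ 99  51  38  42  42  43  39  40  37]
 [ 83  42  41  40  39  42  41  38  34]]
322 216
[[ 43  41  39  41  41  38  39  42  72]
 [ 41  42  40  38  38  39  38  50  94]
 [ 39  40  43  52  55  48  37  58 114]
 [ 37  43  60  90  98  71  45  68 125]
 [ 43  43  74 116 130  95  58  87 141]
 [ 63  48  65 105 119  86  60 102 151]
 [ 88  54  48  70  79  58  64 117 161]
 [ 86  54  38  44  45  41  74 130 167]
 [ 65  44  37  38  35  50  93 144 171]]
```

```bash
python3 st.py; python3 - <<'E'
from h import *
s=ctrl.state();t=s["tcp_pos"];R=s["tool_rot"]
for dy in(0,-.0011):
  for z0 in(.1885,.1875):
    P=[t+R[:,1]*x+R[:,0]*(y+dy)+np.array([0,0,-z0+.01]) for x,y in((0,.062),(-.045,.075),(.045,.075),(-.045,-.075))]
    print(dy,z0,proj("scene",P).round(1).tolist())
print("obs 248.4,217.4  255.7,226.8  234.7,212.7  295.5,207")
E
```

```text
14.375 tcp [0.4541 0.1631 0.2757] yaw 67.03 tilt [0.0022 0.0007] q [  4.2 -14.2 -27.1  76.9   0.  117.1] F [ 0.35 -0.65 -2.43] M [-0.001 -0.019  0.023] w 0.049 ff 83.86544466018677
0 0.1885 [[246.9, 216.6], [254.1, 226.2], [232.8, 210.9], [294.3, 205.9]]
0 0.1875 [[246.9, 216.3], [254.1, 225.9], [232.8, 210.6], [294.3, 205.6]]
-0.0011 0.1885 [[247.2, 216.4], [254.4, 226.0], [233.1, 210.8], [294.6, 205.8]]
-0.0011 0.1875 [[247.2, 216.1], [254.4, 225.7], [233.1, 210.5], [294.6, 205.5]]
obs 248.4,217.4  255.7,226.8  234.7,212.7  295.5,207
```

```bash
python3 -m handwheel '[[[0,0,0,0,0,0,-1],[0,0,0,0,0,0,-1]]]' >/dev/null; python3 st.py; python3 - <<'E'
from h import *
np.set_printoptions(suppress=True,linewidth=150)
from scipy.optimize import minimize
P=[ctrl.camera("scene")[0].astype(float) for _ in range(4)];p=np.mean(P,0);np.savez("pics/hov2.npz",p=p)
s=ctrl.state();t=s["tcp_pos"];R=s["tool_rot"];print(t)
I=p.mean(-1);print("rows210- cols243-");print(I[211:222,243:256].round().astype(int))
# flange outline: maximise edge strength along projected visible edges
G=cv2.GaussianBlur(p.astype(np.float32),(0,0),.7);gm=np.zeros(I.shape,np.float32)
for k in range(3):gm+=np.hypot(cv2.Sobel(G[...,k],cv2.CV_32F,1,0),cv2.Sobel(G[...,k],cv2.CV_32F,0,1))
def lines(z):
    yy=np.linspace(-.073,.073,80);xx=np.linspace(-.043,.043,60);L=[]
    return np.array([[x,.075,z] for x in xx]+[[-.045,y,z] for y in yy])
def score(u,yaw):
    a=np.radians(yaw);c,q=np.cos(a),np.sin(a);e=0
    for z in(.010,.0):
        L=lines(z);X=np.c_[t[0]+c*(L[:,0]+u[0])-q*(L[:,1]+u[1]),t[1]+q*(L[:,0]+u[0])+c*(L[:,1]+u[1]),L[:,2]+t[2]-.1885+u[2]]
        w=proj("scene",X).astype(np.float32);e+=np.sqrt(cv2.remap(gm,w[:,0].reshape(-1,1),w[:,1].reshape(-1,1),cv2.INTER_LINEAR)).mean()
    return e
for dz in(0,-.001,-.002):
    b=max((score((x/1e3,y/1e3,dz),-22.97),x,y) for x in np.arange(-8,8.1,.5) for y in np.arange(-6,6.1,.5));print(dz,b)
E
```

```text
14.625 tcp [0.454  0.1635 0.2756] yaw 67.07 tilt [0.0021 0.0007] q [  4.2 -14.2 -27.1  76.9   0.  117.1] F [-0.43  0.69 -2.39] M [ 0.02   0.011 -0.007] w 0.0491 ff 83.86727929115295
[0.45381273 0.16365811 0.27531216]
rows210- cols243-
[[78 69 61 62 59 60 60 59 61 59 60 61 62]
 [91 84 78 78 77 78 73 71 71 69 64 58 59]
 [90 89 92 89 89 91 87 84 83 76 71 64 60]
 [89 89 89 88 91 89 90 89 90 85 77 73 65]
 [86 88 87 88 87 85 84 87 89 89 86 81 74]
 [84 88 86 78 71 70 71 79 86 88 89 86 84]
 [84 89 86 76 65 66 67 78 89 88 88 88 89]
 [66 82 92 90 79 82 82 84 87 87 88 89 86]
 [61 65 78 85 89 88 89 87 87 86 87 87 87]
 [77 62 61 72 81 88 84 84 88 87 87 86 87]
 [98 80 63 59 64 77 84 85 85 86 88 87 88]]
0 (np.float32(30.894527), np.float64(-6.5), np.float64(-3.0))Traceback (most recent call last):
  File "<stdin>", line 20, in <module>
  File "<stdin>", line 20, in <genexpr>
  File "<stdin>", line 17, in score
  File "h.py", line 8, in proj
    c=ctrl.get_calibration(n);q=np.atleast_2d(P)@c["R"].T+c["t"]
ValueError: time passes only in moves, steps and waits
```

```bash
python3 -m handwheel '[[[0,0,0,0.0023,0,0.01,-1],[0,0,0,0,0,0.01,-1],[0,0,0,0,0,0.006,-1],[0,0,0,0,0,0,-1]]]' >/dev/null; python3 st.py; python3 - <<'E'
from h import *
np.set_printoptions(suppress=True,linewidth=150)
P=[ctrl.camera("scene")[0].astype(float) for _ in range(4)];p=np.mean(P,0)
s=ctrl.state();t=s["tcp_pos"];R=s["tool_rot"]
X=[t+R[:,1]*x+R[:,0]*y+np.array([0,0,-.1785]) for x,y in((0,.062),)];q=proj("scene",X)[0];print(t,q)
I=p.mean(-1);u,v=q.round().astype(int);print("from",u-4,v-4);print(I[v-4:v+6,u-4:u+7].round().astype(int))
E
```

```text
15.325 tcp [0.4544 0.1657 0.2484] yaw 67.09 tilt [0.0002 0.0006] q [  4.5 -13.  -29.   74.    0.  117.4] F [ 0.25 -0.43 -2.73] M [0.06  0.03  0.027] w 0.0487 ff 83.86646389961243
[0.4549095  0.16574631 0.24961082] [246.0992729  224.77166334]
from 242 221
[[89 91 90 91 93 92 91 81 76 72 72]
 [90 90 90 89 91 90 90 91 91 88 83]
 [88 90 90 89 89 88 89 91 90 89 87]
 [91 90 89 84 79 76 78 82 89 89 90]
 [85 88 89 81 68 65 64 74 84 87 89]
 [70 79 88 86 80 79 78 82 88 89 88]
 [65 69 76 86 90 88 90 92 89 88 88]
 [71 67 64 74 82 88 88 87 89 89 89]
 [76 70 65 63 68 80 86 88 88 90 88]
 [79 77 72 67 62 66 76 86 87 87 89]]
```

Hole A is now seen at pixel (247.2,225.0). Dowel A's axis at that height should appear at (246.9,225.05), so they agree within about 0.8 mm. I'll nudge 0.5 mm and lower the cover while watching the force.

```bash
python3 -m handwheel '[[[0,0,0,0.0005,0.0005,0.002,-1],[0,0,0,0,0,0.003,-1],[0,0,0,0,0,0.003,-1]]]' >/dev/null; python3 st.py;  python3 -m handwheel '[[[0,0,0,0,0,0.002,-1],[0,0,0,0,0,0.002,-1]]]' >/dev/null; python3 st.py
```

```text
15.9 tcp [0.4554 0.166  0.241 ] yaw 67.09 tilt [0.0015 0.0007] q [  4.5 -12.6 -29.4  73.1   0.  117.4] F [-0.48 -1.18 -2.02] M [-0.001  0.005  0.02 ] w 0.0486 ff 83.86757969856262
16.15 tcp [0.4553 0.1662 0.2372] yaw 67.1 tilt [0.0014 0.0012] q [ 4.500e+00 -1.240e+01 -2.970e+01  7.270e+01  1.000e-01  1.174e+02] F [-1.82  2.7  -0.52] M [0.593 0.301 0.105] w 0.049 ff 84.02185320854187
```

```bash
python3 -m handwheel '[[[0,0,0,0.0003,-0.0004,0.001,-1],[0,0,0,0,0,0.002,-1]]]' >/dev/null; python3 st.py;  python3 -m handwheel '[[[0,0,0,0,0,0.002,-1],[0,0,0,0,0,0.001,-1]]]' >/dev/null; python3 st.py
```

```text
16.4 tcp [0.4552 0.1666 0.2342] yaw 67.1 tilt [0.0016 0.0009] q [  4.6 -12.3 -29.9  72.3   0.  117.5] F [-0.43  1.75 -2.6 ] M [0.342 0.209 0.151] w 0.0487 ff 83.98117303848267
16.65 tcp [0.4551 0.1665 0.2311] yaw 67.09 tilt [0.0013 0.0008] q [  4.6 -12.2 -30.1  72.    0.  117.5] F [-1.32  1.86 -2.14] M [0.48  0.248 0.101] w 0.0486 ff 83.97375226020813
```

```bash
python3 -m handwheel '[[[0,0,0,0.0001,-0.0001,0.002,-1],[0,0,0,0,0,0.001,-1]]]' >/dev/null; python3 st.py;  python3 -m handwheel '[[[0,0,0,0,0,0.002,-1],[0,0,0,0,0,0,-1]]]' >/dev/null; python3 st.py;  python3 -m handwheel '[[[0,0,0,0,0,0.0015,-1],[0,0,0,0,0,0,-1]]]' >/dev/null; python3 st.py
```

```text
16.9 tcp [0.4552 0.1667 0.2284] yaw 67.09 tilt [0.0017 0.0008] q [  4.6 -12.1 -30.3  71.7   0.  117.5] F [-2.59  1.65  1.96] M [0.46  0.581 0.113] w 0.049 ff 84.50719714164734
17.15 tcp [0.4552 0.1667 0.2266] yaw 67.09 tilt [0.0019 0.0009] q [  4.6 -12.  -30.4  71.5   0.  117.5] F [-3.57  3.46  4.65] M [0.395 0.68  0.09 ] w 0.0487 ff 84.7584342956543
17.4 tcp [0.4552 0.1667 0.2254] yaw 67.1 tilt [0.0019 0.0008] q [  4.6 -11.9 -30.5  71.3   0.  117.5] F [-5.62  3.55  7.09] M [0.425 0.98  0.018] w 0.0488 ff 85.14096736907959
```

```bash
python3 -m handwheel '[[[0,0,0,0.0002,-0.0004,0.002,-1],[0,0,0,0,0,0,-1]]]' >/dev/null; python3 st.py;  python3 -m handwheel '[[[0,0,0,0,0,0.0015,-1],[0,0,0,0,0,0,-1]]]' >/dev/null; python3 st.py;  python3 -m handwheel '[[[0,0,0,0,0,0.001,-1],[0,0,0,0,0,0,-1]]]' >/dev/null; python3 st.py
```

```text
17.65 tcp [0.4551 0.1669 0.2248] yaw 67.09 tilt [ 0.0027 -0.0001] q [  4.6 -12.  -30.6  71.2  -0.  117.6] F [-11.2   -0.14  19.66] M [-0.175  2.015 -0.004] w 0.0489 ff 86.60799622535706
17.9 tcp [0.455  0.167  0.2247] yaw 67.1 tilt [ 0.003  -0.0003] q [  4.7 -12.  -30.6  71.2  -0.  117.6] F [-18.37  -0.85  35.15] M [-0.428  3.587  0.028] w 0.0488 ff 88.36894154548645
18.15 tcp [0.455  0.167  0.2247] yaw 67.1 tilt [ 0.0031 -0.0004] q [  4.7 -12.  -30.6  71.2  -0.  117.6] F [-23.8   -1.57  46.65] M [-0.622  4.67  -0.032] w 0.0483 ff 89.69127058982849
```

```bash
python3 -m handwheel '[[[0,0,0,-0.0003,-0.001,-0.001,-1],[0,0,0,0,0,0,-1],[0,0,0,0,0,0,-1]]]' >/dev/null; python3 st.py; python3 - <<'E'
from h import *
p,d=ctrl.camera("scene");b=(180,150,140,105)
cv2.imwrite("pics/end.png",cv2.resize(p[b[1]:b[1]+b[3],b[0]:b[0]+b[2],::-1],(800,600),interpolation=cv2.INTER_CUBIC))
E
python3 st.py
```

```text
18.525 tcp [0.4547 0.167  0.2247] yaw 67.09 tilt [ 0.005  -0.0002] q [  4.7 -12.1 -30.7  71.1  -0.  117.6] F [-11.27  -1.43  31.17] M [-0.373  2.738  0.039] w 0.0487 ff 87.9703438282013
18.575 tcp [0.4547 0.167  0.2247] yaw 67.08 tilt [ 0.0049 -0.0002] q [  4.7 -12.1 -30.7  71.1  -0.  117.6] F [-11.77  -2.14  29.78] M [-0.354  2.661  0.075] w 0.0484 ff 87.97311902046204
```

View pics/end.png

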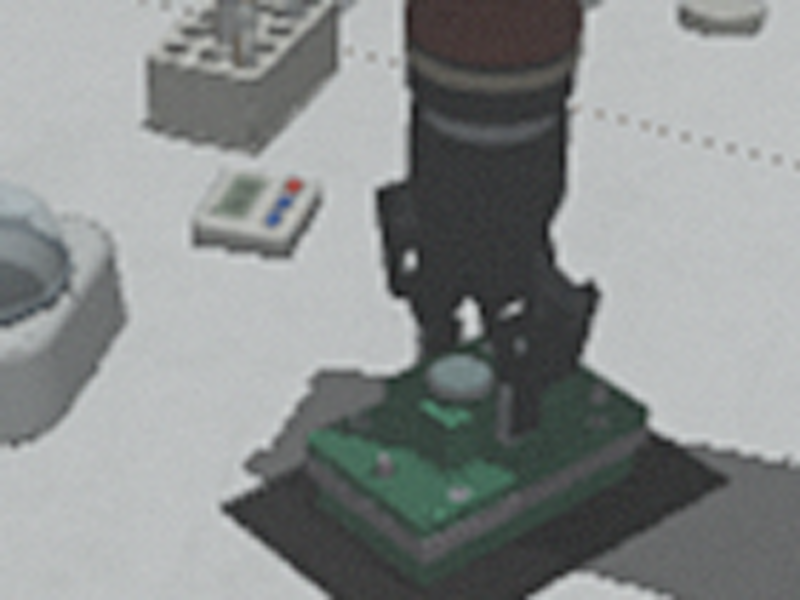

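The cover sits flush on the rim all round. Dowel A shows through its hole at (385,465), and a second tip shows at the far end at about (600,395), where dowel B should be. It is being held down with about 30 N against a hard stop.

```bash
python3 -c "
from cell import ctrl
print(ctrl.finish_job())"
```

```text
the job is handed in; nothing more can be done
None
```

The job is handed in at about 18.6 s: the key is wound hard to its stop, the cover is on over both dowels, and the arm is still holding it pressed shut with about 30 N.

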